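# Level a round specimen mount with the toggle clamp

### The arm

A 7-joint arm with a two-finger parallel gripper is mounted at the origin on the work surface. World frame = base frame: x ahead of the robot, y to its left, z up, the work surface at z = 0. Lengths are in m, angles in rad, forces in N, time in s.
With the tool pointing down it reaches from about 0.4 to 0.85 m from the base axis. Payload 10.4 kg.
Tool frame: the origin (TCP) lies at the centre of the arm's flange, where the gripper is bolted on; the fingertips stand 173 mm ahead of it and the grasp point (between the pads) lies 155 mm ahead of it (bot.finger_overhang is the distance from the TCP to the fingertips, in m); y points along the fingers, z is the direction in which the jaws open and shut, and the axes are right-handed (so a half turn about y gives the same grasp; the last joint's range is limited). The gripper opens to 85 mm and grips with 20 to 120 N. Pads are 22 mm wide; open, the fingers measure 114 mm over their backs; the gripper's body (76 mm by 85 mm) begins 54 mm behind the grasp point. The pads swing forward as they close: fully open they stand 13 mm farther back than shut.
Start: joints at [-1.184, 0.332, -0.065, 1.46, 0.022, 1.35, -0.088], TCP at [0.249, 0.573, 0.405] pointing down, gripper open.
Joint ranges: [-2.6, 2.6], [-0.5, 2.12], [-1.47, 1.34], [0.16, 2.42], [-1.27, 4.41], [0.06, 2.06], [-2.6, 2.6]. Speed limits (rad/s): [2.22, 2.22, 2.79, 2.79, 3.14, 3.14, 3.14].

### API

Orientations are given as a unit quaternion [x, y, z, w].
In Python, from plant import bot gives the robot as it stands.
- The arm moves only by the shell command python3 -m creep 'ROWS' [OPENING]. ROWS is a JSON object of lists of equal length, an entry for each row: "offset": the shift along the tool's x, y, z in mm, a list of three; "twist": the turn, a rotation vector about the tool's x, y, z in rad, a list of three. A call has 1 to 5 rows; each row shifts and turns the commanded pose from where the row before left it, along the tool's axes as they then stand; what a row does not reach is not made up. A row lasts 1/8 s, in which the tool goes at most 62.5 mm and 10.7 degrees, less where a joint would pass 70% of its speed; a pose out of reach is approached as far as the arm can. A call with a gripper value outside its range is refused whole. OPENING is the closure, from 0 (fully open) to 1 (shut), set as the call begins (- or left out, the last holds). The fingers move at their own pace and stop on an object; the grip force is fixed at half the most. Time passes only in rows, so rows that do not move let the fingers close. It gives the time, the measured TCP pose, the force and the opening at its end, in the units of the state.
- bot.observe(): the state, without advancing time (a new reading comes with each control period).
- bot.snapshot(name): name is "scene" or "top"; returns a dict with "img" (420x560x3 uint8, blue, green, red), "fovy" (degrees; the focal length in pixels is half the picture's height over the tangent of half this angle, whatever the lens; pixels are square), "cx", "cy" (the principal point, pixels), "k1" (the pictures are not rectified: a ray, as slopes to the right and down, at radius r is drawn at 1 + k1 r^2 times it, then the intrinsics apply), "R" (3x3) and "t" (3): a world point X has camera coordinates R X + t. Camera axes: x right, y down, z forward; pixel columns grow to the right and rows downward; lengths in m; the calibration is good to about 2 mm. A picture is of the moment at which its call begins. There is no depth.
- bot.hand_in(): hands the job in, once; it reports no verdict.
The state is a dict: "t": time; "joint_pos": joint angles; "joint_velocities": joint speeds; "tau": joint torques, N m; "position": TCP position; "tcp_rot": TCP orientation; "force": force on the tool from outside, world axes, zero at the start; "moment": the same for the moment, N m; "width": opening from 0.0 (shut) to 1.0 (fully open).
Only numpy, scipy, OpenCV 4.12 (cv2) and the standard library are available. Lean on these libraries where they do the work, as an engineer would, in place of code of your own. Each camera call takes 0.05 s, during which the arm holds its last target. There are 200 camera calls.

### The job

Press the round specimen mount level before it goes under the microscope: swing the ball handle of the toggle clamp whose nest holds it all the way over until the clamp snaps past centre and locks down on the mount, and keep it clamped for about two seconds. Then swing the handle all the way back so that the clamp arm stands up clear, leaving the mount lying in its nest. Leave alone the other clamp, which holds the square mount.

Things in the scene. Friction and masses are not known exactly. Their poses are not given: they have to be found in the camera images.
- clamp: Fixture to use, fixed to the table: aluminium plate 190 x 90 x 12 mm (x -75 to +115 mm) with steel toggle clamp and round nest. Origin at table height, z up, x from the handle end to the nest (centred at x = 80 mm). Handle hinge parallel to y at x = -40, z = 62 mm, between side plates 74 mm high. Its twin on the other side of the robot's x axis (sides by chance) holds a square mount.
- ball (a point): Centre of the black ball, 28 mm in diameter, on the end of the handle (12 mm rod), 100 mm from the hinge axis. In the frame of clamp: x = -105, z = 138 mm when fully back; x = -40, z = 162 mm when upright; x = +19, z = 143 mm when fully over. Nothing else within 60 mm of it in these places. The handle is moved by pushing the ball from behind or from the nest side; no grip is needed.
- handle (a joint): Angle of the handle: 0 = fully back (stop), leaning 0.7 rad away from the nest, clamp open; grows as the ball swings over towards the nest; 0.7 = upright; 1.25 = dead centre; 1.33 = fully over (stop), locked, leaning 0.63 rad to the nest. From about 1.05 the sprung pad presses the mount: about 3 N at the ball to pass centre either way (past it, it snaps on), elsewhere 1 to 2 N. Stays where it is left.
- clamp_arm: Clamp arm, steel bar 12 x 12 mm driven by the handle; rubber pad 20 mm wide, 87 mm from the arm's hinge. Stands upright, up to 160 mm above the table, when the handle is fully back; lies level, pad on the mount, when fully over. Origin on its hinge axis (x = -7, z = 60 mm in clamp), x along the bar to the pad end, y the hinge axis.
- round_mount: The round specimen mount, a loose black resin disc 40 mm in diameter, 22 mm high. Origin at the centre of its underside, z its axis, up. It lies in the nest of clamp, its top 39 mm above the table.
- nest (a point): Centre of the floor of the nest of clamp, 17 mm above the table; the nest's ring has an inner diameter of 46 mm and rises 8 mm above this floor.
- spare_handle (a joint): Angle of the handle of the other, identical clamp, the one with the square mount; 0 = fully back, as it stands. To be left alone.
There are look-alikes about, which are no part of the job. What is shaped like the part that bears spare_handle but green, purple or red is not meant.

How it is judged:
By the outcome, as a careful person would: the job done as asked, in the order asked, and still so for the second after the job is handed in, with the robot touching nothing.
It also fails if it takes over 45 s, if anything falls off the work surface, if the arm or the gripper's body presses on something with over 40 N, if the wrist force passes 120 N, or if a joint passes its speed limit or range.

## Working session

There is one attempt and no reset: what is moved stays moved. The work goes in short steps, Python scripts to look and compute and a shell command to move; the robot and the scene stay as the last step left them, time stands still between calls to the robot, and variables do not carry over. Pictures are saved under pics/ and viewed, about 8 in all and at most 12, crops included, and the job is handed in when it is done.

```bash
mkdir -p pics; ls
python3 - <<'E'
from plant import bot
import cv2
for n in("scene","top"):
    s=bot.snapshot(n);cv2.imwrite(f"pics/{n}0.png",s["img"])
    print(n,s["fovy"],s["cx"],s["cy"],s["k1"],s["R"],s["t"])
o=bot.observe();print(o)
E
```

```text
pics
scene 52.376598943826046 273.19860898005396 209.37107075324343 0.0355952766927876 [[-0.23267402  0.97237453  0.01872337]
 [ 0.67100554  0.17443729 -0.72064082]
 [-0.70399884 -0.15511092 -0.69305573]] [ 0.19516811 -0.21643392  1.47404408]
top 44.26955894136208 281.9552565093126 211.46901267955624 0.030232286592496754 [[ 0.00183255 -0.99989389  0.01445132]
 [-0.98148068 -0.00456663 -0.19150672]
 [ 0.19155239 -0.01383275 -0.98138491]] [-0.12265247  0.48909518  1.30311436]
{'t': 0.1, 'joint_pos': array([-1.18359335,  0.33279423, -0.06467973,  1.46084499,  0.02160542,
        1.34988692, -0.08848169]), 'joint_velocities': array([-0.00051042, -0.0011027 , -0.0015295 ,  0.00066765,  0.00103357,
        0.00065553, -0.00134774]), 'tau': array([ 1.11243178e-03, -6.26746774e+01,  4.88206709e-02, -3.92428136e+01,
        1.62562594e-02,  6.97932832e-03, -7.23039284e-05]), 'position': array([0.24897793, 0.57314587, 0.40401022]), 'tcp_rot': array([ 0.69274886, -0.14393448,  0.14380314, -0.69188332]), 'force': array([-0.27662092,  0.03594503,  0.08334895]), 'moment': array([-0.03379438,  0.04016229, -0.02001182]), 'width': 1.0006964621646097}
```

View pics/scene0.png

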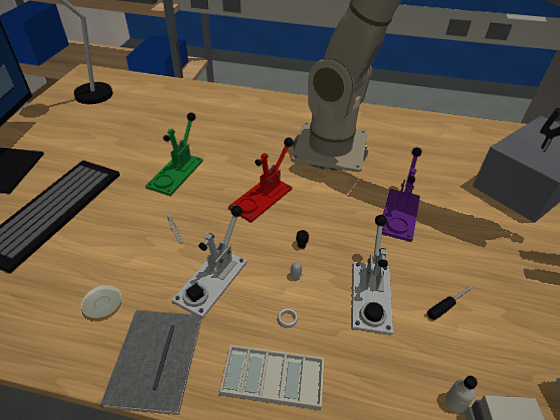

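View pics/top0.png

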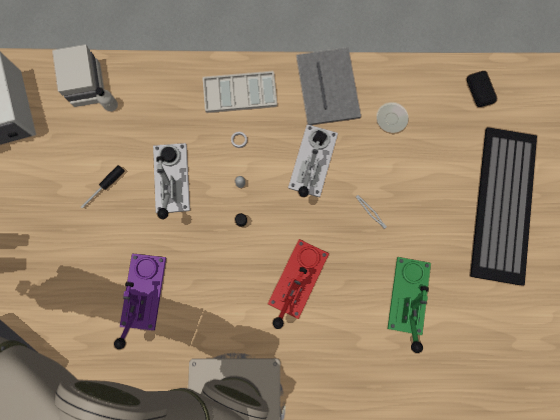

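The scene has five clamps: aluminium at top px (171,180) / scene (372,290), aluminium at top (313,160) / scene (210,270), and red, purple and green look-alikes. The first seems to hold a round black disc and the second a square mount. I'll confirm that in one crop and measure the plate, ball and mount.

```bash
cat > h.py <<'E'
import numpy as np, cv2
from plant import bot
def ray(s,p):
    f=210/np.tan(np.radians(s["fovy"]/2)); d=(np.array(p,float)-[s["cx"],s["cy"]])/f
    u=d.copy()
    for _ in range(10): u=d/(1+s["k1"]*(u@u))
    R=np.array(s["R"]);return -R.T@np.array(s["t"]), R.T@np.r_[u,1]
def plane(s,p,z):
    c,d=ray(s,p); return c+d*(z-c[2])/d[2]
def tri(s1,p1,s2,p2):
    c1,d1=ray(s1,p1);c2,d2=ray(s2,p2)
    k=np.linalg.lstsq(np.c_[d1,-d2],c2-c1,rcond=None)[0]
    a,b=c1+k[0]*d1,c2+k[1]*d2; return (a+b)/2,np.linalg.norm(a-b)
def blobs(img,box,lo,hi,amin=40):
    x0,y0,x1,y1=box; m=cv2.inRange(img[y0:y1,x0:x1],lo,hi)
    n,_,st,ce=cv2.connectedComponentsWithStats(m)
    return [(ce[i]+[x0,y0],st[i]) for i in range(1,n) if st[i][4]>=amin]
E
python3 - <<'E'
from h import *
T=bot.snapshot("top");S=bot.snapshot("scene")
a=cv2.resize(T["img"][130:225,140:345],None,fx=3.9,fy=3.9,interpolation=2)[:300]
a=cv2.resize(T["img"][130:225,140:345],(800,300),interpolation=2)if 0 else a
b1=cv2.resize(S["img"][210:340,340:400],(138,299));b=cv2.resize(S["img"][205:335,165:405],(554,300))
o=np.zeros((600,800,3),np.uint8);o[:a.shape[0],:a.shape[1]]=a[:, :800];o[300:,:554]=b
cv2.imwrite("pics/crop1.png",o)
for n,s,box in(("T",T,(145,140,200,225)),("S",S,(345,205,400,340))):
    for c,st in blobs(s["img"],box,(0,0,0),(45,45,45),20):print(n,"dark",c.round(1),st)
m=cv2.inRange(T["img"][135:225,145:200],(120,120,120),(255,255,255))
cs=max(cv2.findContours(m,0,2)[0],key=cv2.contourArea)+[145,135]
r=cv2.minAreaRect(cs);print(r)
for p in cv2.boxPoints(r):print(p,plane(T,p,.012).round(4))
E
```

```text
T dark [167.4 154.7] [ 12   7  19  15 194]
T dark [162.4 213. ] [13 68 10 11 87]
S dark [380.5 220.1] [ 30  10  12  11 104]
S dark [382.5 263.5] [33 54 10 11 71]
S dark [373.4 311.8] [ 19  98  20  19 287]
((169.5, 175.5), (73.0, 49.0), 90.0)
[145. 139.] [0.6975 0.2549 0.012 ]
[194. 139.] [0.6987 0.121  0.012 ]
[194. 212.] [0.494  0.1141 0.012 ]
[145. 212.] [0.4934 0.2444 0.012 ]
```

View pics/crop1.png

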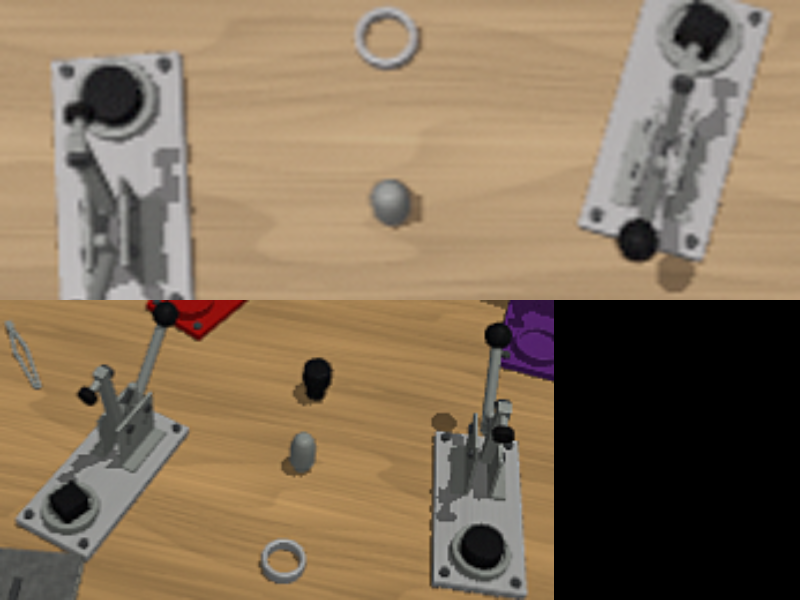

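The crop shows the round black disc in the nest of the clamp at top (171,180) / scene (372,290), while the other aluminium clamp holds the square one. So the target is the one at +y. Next I'll get its pose from the ball (two views), the mount and the plate corners.

Run:
```python
from h import *
T=bot.snapshot("top");S=bot.snapshot("scene")
b,e=tri(T,(162.4,213),S,(380.5,220.1));print("ball",b.round(4),e)
print("mount S z.033",plane(S,(373.4,311.8),.033).round(4),"T",plane(T,(168,154.7),.033).round(4))
print("far corners",plane(T,(153.3,145.9),.012).round(4),plane(T,(186.9,143.3),.012).round(4))
hsv=cv2.cvtColor(T["img"],cv2.COLOR_BGR2HSV)[138:222,145:200]
m=cv2.inRange(hsv,(0,0,60),(180,45,255))
m=cv2.morphologyEx(m,cv2.MORPH_CLOSE,np.ones((9,9)))
c=max(cv2.findContours(m,0,2)[0],key=cv2.contourArea)+[145,138]
r=cv2.minAreaRect(c);P=[plane(T,p,.012) for p in cv2.boxPoints(r)];print(r);print(np.round(P,4),np.mean(P,0))
print([np.linalg.norm(P[i]-P[(i+1)%4]).round(4) for i in range(4)])
from scipy.spatial.transform import Rotation as Ro
print(Ro.from_quat(bot.observe()["tcp_rot"]).as_matrix().round(3), bot.finger_overhang)
```

```text
ball [0.4665 0.1709 0.1398] 0.0018098060007295965
mount S z.033 [0.6525 0.1862 0.033 ] T [0.6467 0.1857 0.033 ]
far corners [0.678  0.2313 0.012 ] [0.6862 0.14   0.012 ]
((170.72625732421875, 177.75112915039062), (68.25599670410156, 34.199344635009766), 87.27368927001953)
[[0.682  0.235  0.012 ]
 [0.6875 0.142  0.012 ]
 [0.4966 0.1264 0.012 ]
 [0.4917 0.2171 0.012 ]] [0.58945648 0.18011418 0.012     ]
[np.float64(0.0932), np.float64(0.1915), np.float64(0.0908), np.float64(0.1911)]
[[ 0.917 -0.     0.398]
 [-0.398 -0.     0.917]
 [-0.    -1.    -0.   ]] 0.1734
```

The clamp origin comes out at about (0.570, 0.179) with yaw 0.085. The checks agree:
- **Ball:** z = 140 mm, against 138 expected.
- **Ball to mount:** 184 mm, against 185.
- **Plate:** 191 x 92 mm.

I'll straddle the ball with half-closed jaws aligned to the clamp's x axis. That way one finger pushes it over and the other pushes it back.

```bash
python3 -m creep '{"offset":[[0,0,0],[0,0,0],[0,0,0],[0,0,0],[0,0,0]],"twist":[[0,0.18,0],[0,0.18,0],[0,0.18,0],[0,0.18,0],[0,0.18,0]]}' 0.5
python3 -m creep '{"offset":[[0,0,0],[0,0,0]],"twist":[[0,0.18,0],[0,0,0]]}'
cat > g.py <<'E'
from h import *
from scipy.spatial.transform import Rotation as Ro
import sys
# offset in tool axes (mm) to put the jaw centre at clamp x, fingertips at z
o=np.array([.570,.179,0]);c,s=np.cos(.085),np.sin(.085)
q=bot.observe();R=Ro.from_quat(q["tcp_rot"]).as_matrix();p=q["position"]
d=p-o;print("t",q["t"],"tcp in clamp",(np.array([c*d[0]+s*d[1],-s*d[0]+c*d[1],p[2]-.173])*1e3).round(1),"F",q["force"].round(1),"w",round(q["width"],2))
print("jaw yaw",np.arctan2(R[1,2],R[0,2]).round(3),"tool y",R[:,1].round(3))
for a in sys.argv[1:]:
    x,z=map(float,a.split(","));w=o+np.array([c*x,s*x,z+173])/1e3
    print(a,"->",(R.T@(w-p)*1e3).round(1))
E
python3 g.py -105,230 -105,132 19,138
```

```text
t: 0.92
position: [0.249, 0.5732, 0.4047]
tcp_rot: [0.56, -0.432, 0.432, -0.56]
force: [0.3, 0.4, 0.6]
width: 0.499
t: 1.18
position: [0.2489, 0.5733, 0.4047]
tcp_rot: [-0.52, 0.479, -0.479, 0.52]
force: [0.1, -0.3, -0.3]
width: 0.504
t 1.175 tcp in clamp [-286.5  420.1  231.7] F [ 0.1 -0.3 -0.3] w 0.5
jaw yaw 0.082 tool y [ 0. -0. -1.]
-105,230 -> [419.6   1.7 182.6]
-105,132 -> [419.6  99.7 182.6]
19,138 -> [419.3  93.8 306.6]
```

```bash
python3 -m creep '{"offset":[[42,0,18],[42,0,18],[42,0,18],[42,0,18],[42,0,18]],"twist":[[0,0,0],[0,0,0],[0,0,0],[0,0,0],[0,0,0]]}'
python3 -m creep '{"offset":[[42,0,18],[42,0,18],[42,0,18],[42,0,18],[42,0,19]],"twist":[[0,0,0],[0,0,0],[0,0,0],[0,0,0],[0,0,0]]}'
python3 -m creep '{"offset":[[0,0,0]],"twist":[[0,0,0]]}'
python3 g.py -105,230 -105,132
python3 - <<'E'
from h import *
for n in("top","scene"):cv2.imwrite(f"pics/{n}1.png",bot.snapshot(n)["img"])
a=cv2.imread("pics/top1.png")[110:310,80:280];b=cv2.imread("pics/scene1.png")[130:330,280:480]
cv2.imwrite("pics/c1.png",np.hstack([cv2.resize(a,(400,400)),cv2.resize(b,(400,400))]))
E
```

```text
t: 1.8
position: [0.3562, 0.3698, 0.4049]
tcp_rot: [-0.521, 0.478, -0.478, 0.521]
force: [-0.0, -1.1, 0.4]
width: 0.5
t: 2.42
position: [0.4638, 0.1679, 0.4049]
tcp_rot: [-0.521, 0.478, -0.478, 0.521]
force: [1.3, -0.2, 0.7]
width: 0.501
t: 2.55
position: [0.4648, 0.1658, 0.405]
tcp_rot: [-0.519, 0.479, -0.48, 0.52]
force: [-0.3, 1.0, 0.4]
width: 0.495
t 2.55 tcp in clamp [-106.    -4.2  232. ] F [-0.3  1.   0.4] w 0.5
jaw yaw 0.079 tool y [ 0.001 -0.    -1.   ]
-105,230 -> [-4.2  2.   1. ]
-105,132 -> [ -4.2 100.    0.9]
```

View pics/c1.png

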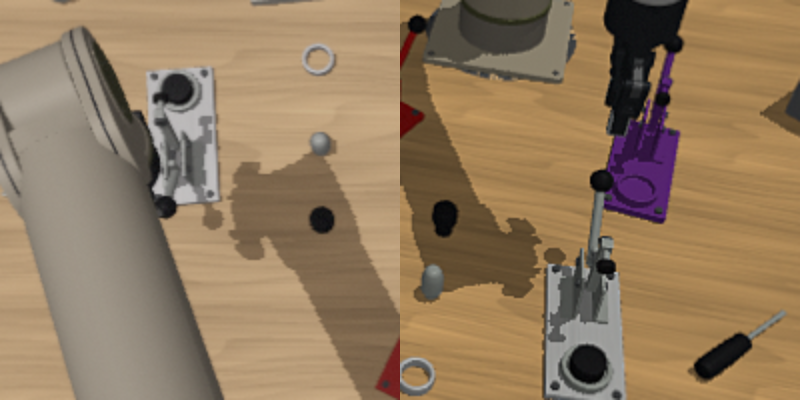

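```bash
cat >> h.py <<'E'
def proj(s,X):
    c=np.array(s["R"])@np.array(X)+np.array(s["t"]);u=c[:2]/c[2];u=u*(1+s["k1"]*(u@u))
    return (u*210/np.tan(np.radians(s["fovy"]/2))+[s["cx"],s["cy"]]).round(1)
E
python3 - <<'E'
from h import *
S=bot.snapshot("scene");p=bot.observe()["position"]
print("tip expected",proj(S,p-[0,0,.172]),"ball",proj(S,[.4665,.1709,.1398]))
E
```

```text
tip expected [387.9 189.9] ball [380.1 220.1]
```

The fingertips appear at scene crop (618,130), against (616,120) predicted, and the ball is at (600,180), so the hand is above the ball. I'll descend around it.

```bash
python3 -m creep '{"offset":[[-4,25,0],[0,25,0],[0,25,0],[0,24,0],[0,0,0]],"twist":[[0,0.004,0],[0,0,0],[0,0,0],[0,0,0],[0,0,0]]}'
python3 g.py -105,132
python3 - <<'E'
from h import *
cv2.imwrite("pics/c2.png",cv2.resize(bot.snapshot("scene")["img"][130:330,300:460],(640,600)[:2]))
E
```

```text
t: 3.32
position: [0.462, 0.1743, 0.3043]
tcp_rot: [0.521, -0.48, 0.479, -0.519]
force: [0.2, -0.0, 1.4]
width: 0.504
t 3.325 tcp in clamp [-108.     4.4  131.3] F [ 0.2 -0.   1.4] w 0.5
jaw yaw 0.08 tool y [-0.003 -0.002 -1.   ]
-105,132 -> [ 4.4 -0.7  3. ]
```

View pics/c2.png

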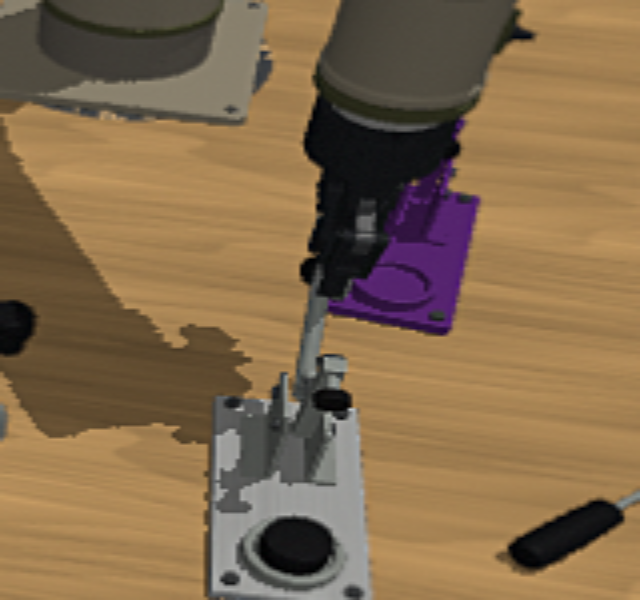

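Run:
```python
from h import *
S=bot.snapshot("scene");o=np.array([.570,.179,0]);c,s=np.cos(.085),np.sin(.085)
W=lambda x,y,z:o+[c*x-s*y,s*x+c*y,z]
for n,X in dict(ball=W(-105,0,.138) if 0 else W(-.105,0,.138),tipF=W(-.108+.028,.0044,.134),tipFl=W(-.08,.0044-.011,.134),tipFr=W(-.08,.0154,.134)).items():
    p=proj(S,X);print(n,p,((p-[300,130])*[4,3]).round())
im=cv2.resize(S["img"][185:245,350:420],(700,600),interpolation=cv2.INTER_CUBIC)
cv2.imwrite("pics/c3.png",cv2.convertScaleAbs(im,alpha=2.5))
```

```text
ball [379.7 220.3] [319. 271.]
tipF [381.5 229.1] [326. 297.]
tipFl [376.8 228.5] [307. 296.]
tipFr [386.3 229.7] [345. 299.]
```

View pics/c3.png

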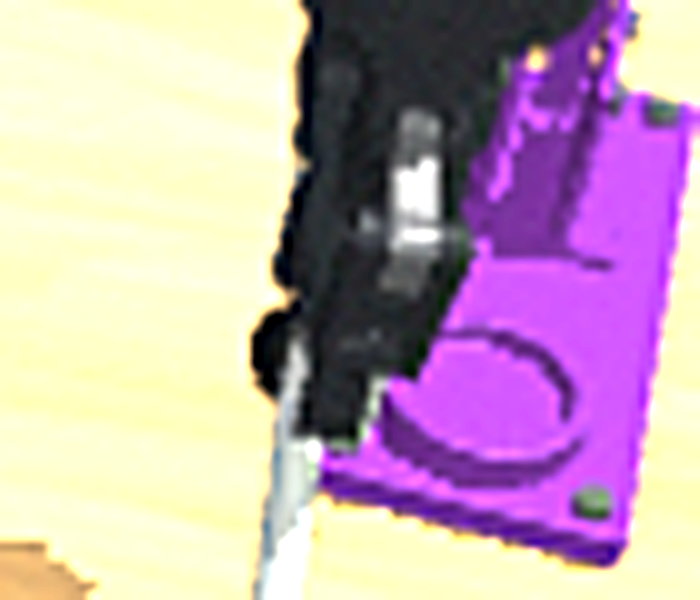

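The front fingertip is at scene px (383.5,229), which puts it about 7 mm towards +y from the ball's line. I'll correct that by 7 mm along tool x, then push over along the arc.

```bash
python3 -m creep '{"offset":[[7,0,5],[0,0,5],[0,-13,20],[0,-8,20],[0,0,0]],"twist":[[0,0,0],[0,0,0],[0,0,0],[0,0,0],[0,0,0]]}'
python3 g.py -58,153
python3 - <<'E'
from h import *
im=bot.snapshot("scene")["img"][190:330,330:430]
cv2.imwrite("pics/c4.png",cv2.convertScaleAbs(cv2.resize(im,(420,588),interpolation=2),alpha=2))
E
```

```text
t: 4.05
position: [0.5146, 0.1701, 0.3274]
tcp_rot: [-0.518, 0.48, -0.481, 0.519]
force: [-1.0, 0.3, -0.2]
width: 0.501
t 4.05 tcp in clamp [-55.9  -4.2 154.4] F [-1.   0.3 -0.2] w 0.5
jaw yaw 0.076 tool y [ 0.002  0.    -1.   ]
-58,153 -> [-4.2  1.4 -2.1]
```

View pics/c4.png

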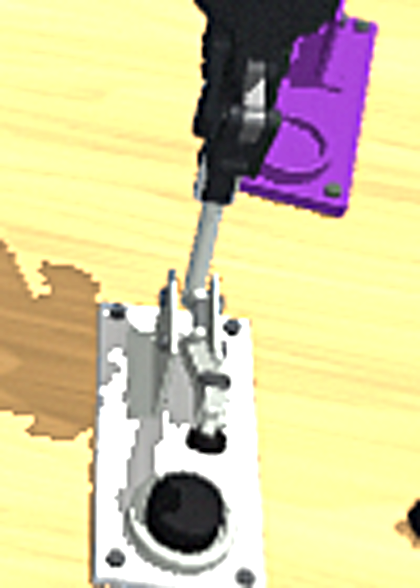

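The handle is swinging with the ball between the fingers at crop (215,170), and the clamp arm is coming down with its pad at (205,440). I'll keep going over centre.

```bash
python3 -m creep '{"offset":[[0,-2,22],[0,2,22],[0,7,18],[0,8,14],[0,3,4]],"twist":[[0,0,0],[0,0,0],[0,0,0],[0,0,0],[0,0,0]]}'
python3 -m creep '{"offset":[[0,0,0]],"twist":[[0,0,0]]}'
python3 g.py 26,138
python3 - <<'E'
from h import *
im=bot.snapshot("scene")["img"][190:330,330:430]
cv2.imwrite("pics/c5.png",cv2.convertScaleAbs(cv2.resize(im,(420,588),interpolation=2),alpha=2))
E
```

```text
t: 4.72
position: [0.593, 0.1762, 0.3078]
tcp_rot: [0.519, -0.481, 0.48, -0.518]
force: [-0.7, -0.0, -0.0]
width: 0.499
t: 4.85
position: [0.5927, 0.1762, 0.3084]
tcp_rot: [0.519, -0.481, 0.48, -0.519]
force: [0.4, -0.5, -0.1]
width: 0.503
t 4.85 tcp in clamp [ 22.4  -4.7 135.4] F [ 0.4 -0.5 -0.1] w 0.5
jaw yaw 0.077 tool y [-0.001 -0.    -1.   ]
26,138 -> [-4.7 -2.6  3.5]
```

View pics/c5.png

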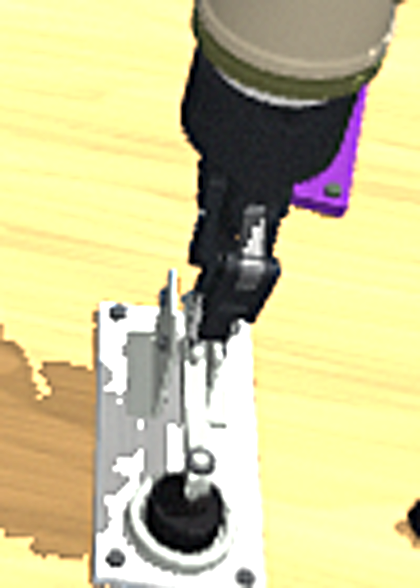

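The pad is on the mount, with the arm end at crop (200,460). I can't see from this whether the clamp has locked, so I'll push gently against the stop and watch the force.

```bash
python3 -m creep '{"offset":[[0,0,4],[0,0,0]],"twist":[[0,0,0],[0,0,0]]}'
python3 -m creep '{"offset":[[0,0,4],[0,0,0]],"twist":[[0,0,0],[0,0,0]]}'
python3 -m creep '{"offset":[[0,0,4],[0,0,0]],"twist":[[0,0,0],[0,0,0]]}'; python3 g.py
```

```text
t: 5.15
position: [0.597, 0.1767, 0.3089]
tcp_rot: [0.519, -0.481, 0.48, -0.519]
force: [-1.5, 0.5, 2.1]
width: 0.501
t: 5.4
position: [0.5992, 0.177, 0.3085]
tcp_rot: [0.521, -0.482, 0.478, -0.517]
force: [-19.2, -2.4, 11.8]
width: 0.501
t: 5.65
position: [0.6012, 0.1773, 0.308]
tcp_rot: [0.523, -0.484, 0.476, -0.515]
force: [-34.6, -6.0, 21.5]
width: 0.498
t 5.65 tcp in clamp [ 31.   -4.4 135. ] F [-34.6  -6.   21.5] w 0.5
jaw yaw 0.078 tool y [-0.015 -0.001 -1.   ]
```

It's at the stop: force went from 2 N to 19 N to 41 N within 8 mm. I'll ease off and let the clamp hold by itself for about 2 s, then take a picture.

```bash
Z='no'; python3 -m creep '{"offset":[[0,0,-8],[0,0,-2],[0,0,0],[0,0,0],[0,0,0]],"twist":[[0,0,0],[0,0,0],[0,0,0],[0,0,0],[0,0,0]]}'
python3 -m creep '{"offset":[[0,0,0],[0,0,0],[0,0,0],[0,0,0],[0,0,0]],"twist":[[0,0,0],[0,0,0],[0,0,0],[0,0,0],[0,0,0]]}'
python3 -m creep '{"offset":[[0,0,0],[0,0,0],[0,0,0],[0,0,0],[0,0,0]],"twist":[[0,0,0],[0,0,0],[0,0,0],[0,0,0],[0,0,0]]}'
python3 -m creep '{"offset":[[0,0,0],[0,0,0]],"twist":[[0,0,0],[0,0,0]]}'
python3 g.py 12,138
python3 - <<'E'
from h import *
im=bot.snapshot("scene")["img"][190:330,330:430]
cv2.imwrite("pics/c6.png",cv2.convertScaleAbs(cv2.resize(im,(420,588),interpolation=2),alpha=2))
E
```

```text
t: 6.28
position: [0.5954, 0.1764, 0.3086]
tcp_rot: [-0.519, 0.48, -0.48, 0.519]
force: [-0.1, -0.0, 0.4]
width: 0.496
t: 6.9
position: [0.5952, 0.1765, 0.3087]
tcp_rot: [-0.519, 0.48, -0.48, 0.519]
force: [-0.5, -0.6, 0.5]
width: 0.497
t: 7.52
position: [0.5952, 0.1765, 0.3087]
tcp_rot: [-0.519, 0.48, -0.48, 0.519]
force: [0.1, 0.3, -0.4]
width: 0.503
t: 7.78
position: [0.5952, 0.1765, 0.3087]
tcp_rot: [-0.519, 0.48, -0.48, 0.519]
force: [0.3, -0.2, 0.6]
width: 0.5
t 7.775 tcp in clamp [ 24.9  -4.7 135.7] F [ 0.3 -0.2  0.6] w 0.5
jaw yaw 0.077 tool y [-0.  0. -1.]
12,138 -> [ -4.6  -2.3 -12.9]
```

View pics/c6.png

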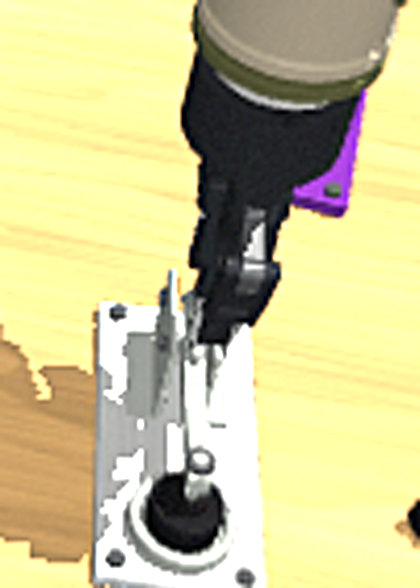

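The clamp still holds: the pad is on the mount at crop (195,490) and the contact force has been 0 for more than 2 s. Now I'll swing it back with the front finger.

```bash
python3 -m creep '{"offset":[[0,-2,-12],[0,-4,-7],[0,-5,-8],[0,-6,-18],[0,-3,-22]],"twist":[[0,0,0],[0,0,0],[0,0,0],[0,0,0],[0,0,0]]}'
python3 -m creep '{"offset":[[0,1,-25],[0,7,-20],[0,11,-18],[0,3,-5],[0,0,0]],"twist":[[0,0,0],[0,0,0],[0,0,0],[0,0,0],[0,0,0]]}'
python3 g.py -112,134
```

```text
t: 8.45
position: [0.5278, 0.1712, 0.3295]
tcp_rot: [-0.518, 0.48, -0.481, 0.519]
force: [1.8, -0.3, 1.0]
width: 0.498
t: 9.07
position: [0.4605, 0.1662, 0.307]
tcp_rot: [-0.519, 0.48, -0.48, 0.519]
force: [0.2, -0.3, 0.3]
width: 0.498
t 9.075 tcp in clamp [-110.2   -3.5  134. ] F [ 0.2 -0.3  0.3] w 0.5
jaw yaw 0.077 tool y [-0.  0. -1.]
-112,134 -> [-3.5 -0.  -1.8]
```

```bash
python3 -m creep '{"offset":[[0,0,-4],[0,0,0]],"twist":[[0,0,0],[0,0,0]]}'
python3 -m creep '{"offset":[[0,0,-3],[0,0,0]],"twist":[[0,0,0],[0,0,0]]}'; python3 g.py
```

```text
t: 9.32
position: [0.4579, 0.1658, 0.3073]
tcp_rot: [-0.518, 0.48, -0.481, 0.52]
force: [8.0, 2.1, -6.4]
width: 0.501
t: 9.57
position: [0.4563, 0.1656, 0.3074]
tcp_rot: [-0.516, 0.479, -0.483, 0.521]
force: [22.4, 4.4, -17.2]
width: 0.497
t 9.575 tcp in clamp [-114.4   -3.7  134.4] F [ 22.4   4.4 -17.2] w 0.5
jaw yaw 0.076 tool y [ 0.009  0.002 -1.   ]
```

The handle is at the back stop: force rises to 28 N within 4 mm. I'll centre the jaws, lift straight up and check.

```bash
python3 -m creep '{"offset":[[0,0,8],[0,0,0],[0,-20,0],[0,-35,0],[0,-45,0]],"twist":[[0,0,0],[0,0,0],[0,0,0],[0,0,0],[0,0,0]]}'
python3 -m creep '{"offset":[[-50,0,-20],[-50,0,-20],[-50,0,-20],[-50,0,-20],[0,0,0]],"twist":[[0,0,0],[0,0,0],[0,0,0],[0,0,0],[0,0,0]]}'
python3 g.py
python3 - <<'E'
from h import *
T=bot.snapshot("top");S=bot.snapshot("scene")
for n,s,box in(("T",T,(145,140,200,225)),("S",S,(345,205,400,340))):
    for c,st in blobs(s["img"],box,(0,0,0),(45,45,45),20):print(n,"dark",c.round(1),st)
a=cv2.resize(T["img"][120:230,145:345],(800,440))[:300];a=cv2.resize(T["img"][120:230,145:345],(545,300));b=cv2.resize(S["img"][195:335,165:425],(557,300))
cv2.imwrite("pics/end.png",np.vstack([a,b[:,:545]]))
E
```

```text
t: 10.2
position: [0.4611, 0.166, 0.4071]
tcp_rot: [0.52, -0.481, 0.48, -0.518]
force: [0.5, 0.4, 0.0]
width: 0.5
t: 10.82
position: [0.3635, 0.3629, 0.4063]
tcp_rot: [0.521, -0.479, 0.478, -0.52]
force: [0.3, -0.4, -0.1]
width: 0.505
t 10.825 tcp in clamp [-190.1  200.8  233.3] F [ 0.3 -0.4 -0.1] w 0.5
jaw yaw 0.084 tool y [-0.002 -0.    -1.   ]
T dark [167.3 154.7] [ 12   7  19  15 195]
T dark [162.5 213. ] [13 68 10 11 86]
S dark [380.6 220.2] [ 30  10  12  11 106]
S dark [382.5 263.4] [33 54 10 11 70]
S dark [373.4 311.8] [ 19  98  20  19 288]
```

View pics/end.png

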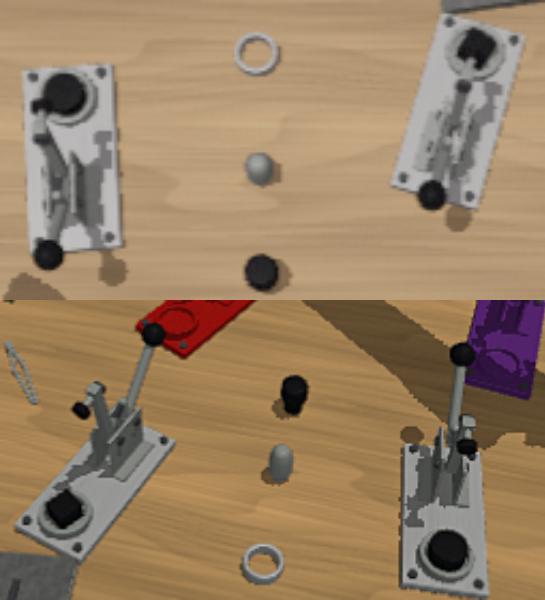

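The ball, pad and mount blobs are all within 0.1 px of where they started. The handle is fully back, the arm is up and the mount is in its nest (crop (447,550)). The other clamp looks unchanged and the robot is clear.

```bash
python3 -c "
from plant import bot
print(bot.hand_in())"
```

```text
the job is handed in; nothing more can be done
None
```

The round mount was clamped and released as asked, and the job is handed in at about 11 s of the 45 s allowed. `hand_in` reported no verdict.

- **What I did:** I put half-closed jaws around the ball of the clamp holding the round mount. I swung the handle over to its stop, where the force rose to about 41 N at the fingers. I then eased off with no contact, so the clamp held itself for about 2.4 s with the pad on the mount. Finally I swung the handle back to its rear stop, at about 28 N, and lifted clear.
- **Last checks:** the ball, pad and mount are all within about 0.1 px of their starting places in both views. The clamp arm is up, the mount lies in its nest, the other clamp looks unchanged, and the robot touches nothing.
- **What disagreed:** after the first descent the fingers sat about 7 mm to one side of the ball, so I corrected that before pushing. The past-centre lock was judged from the hard stop and the pad staying down with no contact. I did not measure the handle angle.

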